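# Feed a heel blank to the set mark in the drilling jig

### The job

Take the pale wooden heel blank out of its dark holder, set it down flat on the bare table and let go, then take it again by its two ends and lay it flat and lengthwise in the channel of the green drilling jig, between the pusher and the bridge, and let go. Then slide the pusher by its yellow grip so that it pushes the blank along until the white pointer is in line with the middle of the red clip, without overshooting and drawing back, so that the blank stays against the pusher. Leave the thread cone, the rubber heel and the strop block where they are.

Things in the scene. Friction and masses are not known exactly. Their poses are not given: they have to be found in the camera images.
- heel_blank: pale wooden heel blank, a block 46 (x) x 66 (y, its length) x 30 (z) mm with rounded edges, about 80 g, the same either way round. Origin: centre of its underside. It starts in the holder.
- holder: dark wooden holder fixed to the table: floor strip 30 (x) x 90 (y) mm, top at z = 8 mm; an end plate 50 wide (x), 9 thick, 36 mm high across each end (inner faces at y = +-36 mm). The blank lies on the strip between the plates, its long sides (x = +-23) free and overhanging the strip. Origin: centre of its underside, on the table.
- feed_track: drilling jig fixed to the table: green base 96 (x) x 290 (y) mm; channel along y, floor z = 8 mm, 54 mm wide between dark steel rails (outsides x = +-37, tops z = 42 mm; inside flared above z = 27 to 66 mm wide), closed at y = -130 mm. A green bridge crosses it at y = 90 to 130 (z = 42 to 55); the blank passes under. Origin: on the table under the channel's middle. The pusher runs to +y.
- pusher (a joint): travel of the brass pusher along the channel, m: 0 at its rear end stop, to 0.18 towards the bridge (+y of the jig). It stays where it is left; about 2.5 N moves it. Its flat front face is at jig y = -100 mm + this travel.
- pusher_face (a point): middle of the pusher's flat front face (which touches the blank), 23 mm above the table; axes as the jig's
- pusher_grip (a point): centre of the pusher's yellow ribbed grip, 26 (x) x 24 (y) x 26 (z) mm, 60 mm above the table (z = 47 to 73 mm), 14 mm behind the front face. The white pointer sticks out to jig +x at the same y as the grip's centre, z = 45 mm, ending at the outer side of the rail.
- clip_line (a point): white line on top of the red clip (12 x 10 x 34 mm) at the outer side of the rail on the jig's +x side (facing the robot), 43 mm from the channel's middle, 48 mm above the table; the pointer is to come level with it along the jig's y. The clip is fixed.
- thread_cone: upright cream thread cone, 52 mm in diameter, 95 mm high; origin at the centre of its underside. To be left alone.
- rubber_heel: black rubber heel lying flat, 64 x 66 x 12 mm; origin at the centre of its underside. To be left alone.
- strop_block: dark strop block lying flat, 30 x 95 x 14 mm; origin at the centre of its underside. To be left alone.

How it is judged:
By the outcome, as a careful person would: the job done as asked, in the order asked, and still so for the second after the job is handed in, with the robot touching nothing.
It also fails if it takes over 70 s, if anything falls off the work surface, if the arm or the gripper's body presses on something with over 40 N, if the wrist force passes 120 N, or if a joint passes its speed limit or range.

### The arm

A 6-joint arm with a two-finger parallel gripper is mounted at the origin on a cart in front of the work surface, level with it; the furniture and walls round the work are solid. World frame = base frame: x ahead of the robot, y to its left, z up, the work surface at z = 0. Lengths are in m, angles in rad, forces in N, time in s.
With the tool pointing down it reaches from about 0.225 to 0.875 m from the base axis. Payload 3.4 kg.
Tool frame: the origin (TCP) lies at the very end of the fingers, on their centre line; the grasp point (between the pads) lies 19 mm behind it; z points along the fingers, x is the direction in which the jaws open and shut, and the axes are right-handed (so a half turn about z gives the same grasp; the last joint's range is limited). The gripper opens to 85 mm and grips with 20 to 120 N. Pads are 22 mm wide; open, the fingers measure 114 mm over their backs; the gripper's body (76 mm by 85 mm) begins 54 mm behind the grasp point. The pads swing forward as they close: fully open they stand 13 mm farther back than shut.
Start: joints at [-1.348, 0.276, 1.505, -0, 1.361, -0.121], TCP at [0.194, -0.541, 0.231] pointing down, gripper open.
Joint ranges: [-2.89, 2.89], [-0.75, 2.08], [0.22, 2.7], [-1.18, 4.32], [0.11, 2.71], [-2.7, 2.7]. Speed limits (rad/s): [2.57, 2.57, 3.14, 3.14, 3.14, 3.14].

### API

Orientations are given as a unit quaternion [w, x, y, z].
In Python, from rig import manip gives the robot as it stands.
- The arm moves only by the tool carry_out, never from a script. Its argument "series" is a list of rows, each a list of 2 entries, a list of its own where there are three numbers: the shift along the tool's x, y, z in mm, then the turn about the tool's z in degrees. A call has 1 to 10 rows; each row shifts and turns the pose as measured when the row begins, along the tool's axes as they then stand; what a row does not reach is not made up. A row lasts 1/12 s, in which the tool goes at most 41.7 mm and 7.16 degrees, less where a joint would pass 70% of its speed; a pose out of reach is approached as far as the arm can. A call is refused whole if a number of a shift passes 41.7 or a number of a turn 7.16, either way. A call with a gripper value outside its range is refused whole. "fingers" is the finger opening in mm, from 0 to 85.4, set as the call begins (left out, the last holds). The fingers move at their own pace and stop on an object; "squeeze" is the grip in N (left out, the last holds). Time passes only in rows, so rows that do not move let the fingers close. It gives the time, the measured TCP pose, the force and the opening at its end, in the units of the state.
- manip.get_state(): the state, without advancing time (a new reading comes with each control period).
- manip.get_image(name): name is "side" or "top" or "wrist"; returns a dict with "frame" (384x512x3 uint8, blue, green, red), "K" (3x3 intrinsics, pixels), "rvec" (rotation vector, rad) and "tvec" (3), from world to camera coordinates, as OpenCV has them; the wrist camera has in their place "mount" (4x4, takes a point from camera to tool coordinates, whose origin is the TCP and whose axes are the tool frame's). Camera axes: x right, y down, z forward; pixel columns grow to the right and rows downward; lengths in m; the calibration is good to about 2 mm. A picture is of the moment at which its call begins: read the wrist's pose just before it. There is no depth.
- manip.sign_off(): hands the job in, once; it reports no verdict.
The state is a dict: "clock": time; "qpos": joint angles; "qd": joint speeds; "effort": joint torques, N m; "position": TCP position; "ee_rot": TCP orientation; "contact_force": force on the tool from outside, world axes, zero at the start; "moment": the same for the moment, N m; "width": finger opening in m.
Only numpy, scipy, OpenCV 4.12 (cv2) and the standard library are available. Lean on these libraries where they do the work, as an engineer would, in place of code of your own. Each camera call takes 0.05 s, during which the arm holds its last target. There are 200 camera calls.

## Working session

There is one attempt and no reset: what is moved stays moved. The work goes in short steps, Python scripts to look and compute and a tool call to move; the robot and the scene stay as the last step left them, time stands still between calls to the robot, and variables do not carry over. Pictures are saved under pics/ and viewed, about 8 in all and at most 12, crops included, and the job is handed in when it is done.

Besides the shell and the picture viewer there is one more tool, called after ">>>" by a JSON object that holds its "fn" and its "kwargs", one argument or row to a line. carry_out: Moves the arm, as the interface text tells. Its arguments: {"type":"object","properties":{"series":{"type":"array","items":{"type":"array"}},"fingers":{"type":"number"},"squeeze":{"type":"number"}},"required":["series"]}

```bash
mkdir -p pics; ls
cat > h.py <<'E'
import numpy as np, cv2
from scipy.spatial.transform import Rotation as R
from rig import manip
def st():
    s=manip.get_state(); q=s["ee_rot"]; return s,np.array(s["position"]),R.from_quat([q[1],q[2],q[3],q[0]]).as_matrix()
def cam(name):
    s,p,M=st(); d=manip.get_image(name); K=np.array(d["K"])
    if name=="wrist":
        m=np.array(d["mount"]); C=M@m[:3,3]+p; Rw=M@m[:3,:3]
    else:
        Rc=cv2.Rodrigues(np.array(d["rvec"],float))[0]; Rw=Rc.T; C=-Rc.T@np.array(d["tvec"],float).ravel()
    return d["frame"],K,Rw,C
def ray(c,u,v,z):
    _,K,Rw,C=c; d=Rw@np.linalg.inv(K)@np.array([u,v,1.]); return C+d*(z-C[2])/d[2]
def proj(c,P):
    _,K,Rw,C=c; q=K@(Rw.T@(np.asarray(P,float)-C)); return q[:2]/q[2]
E
python3 - <<'E'
from h import *
s,p,M=st(); print(s["clock"],p,M.round(3).tolist(),s["width"],s["contact_force"])
for n in("top","side"):
    c=cam(n); print(n,c[3],c[2][:,2],c[1].tolist()); cv2.imwrite(f"pics/{n}0.png",cv2.resize(c[0],(800,600),interpolation=cv2.INTER_CUBIC)); np.save(n+"0.npy",np.array(c,dtype=object),allow_pickle=True)
E
```

```text
pics
0.0 [ 0.19366825 -0.54086533  0.23045538] [[0.337, -0.941, -0.0], [-0.941, -0.337, 0.002], [-0.002, -0.0, -1.0]] 0.08532508270959814 [-0.13031355  0.15364186  0.21908079]
top [0.43899061 0.02376354 1.12225043] [ 0.1186024   0.00774172 -0.99291165] [[421.3307662253968, 0.0, 252.66507420828788], [0.0, 421.3307662253968, 195.01663355862019], [0.0, 0.0, 1.0]]
side [ 0.35253878 -0.75030671  0.6430421 ] [ 0.21558443  0.80067848 -0.55896093] [[473.1110847297085, 0.0, 259.4057479676706], [0.0, 473.1110847297085, 187.2568537769035], [0.0, 0.0, 1.0]]
```

View pics/top0.png

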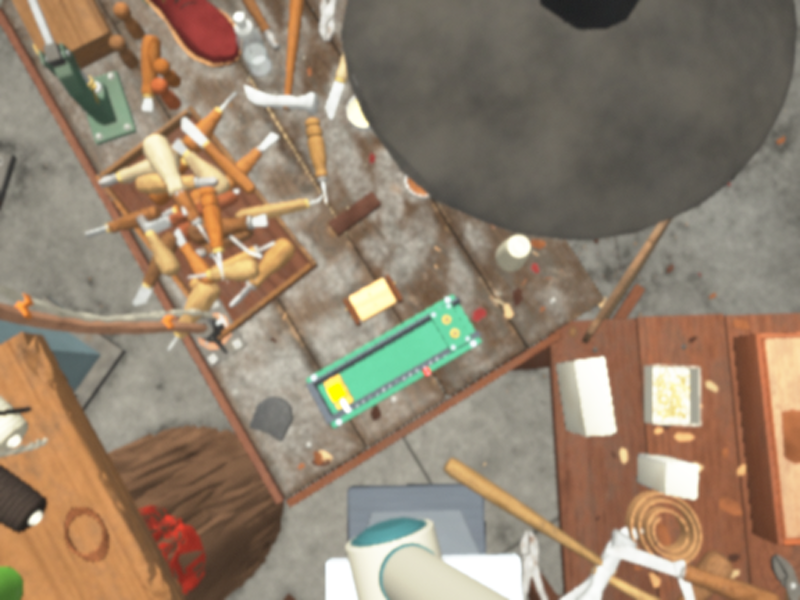

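View pics/side0.png

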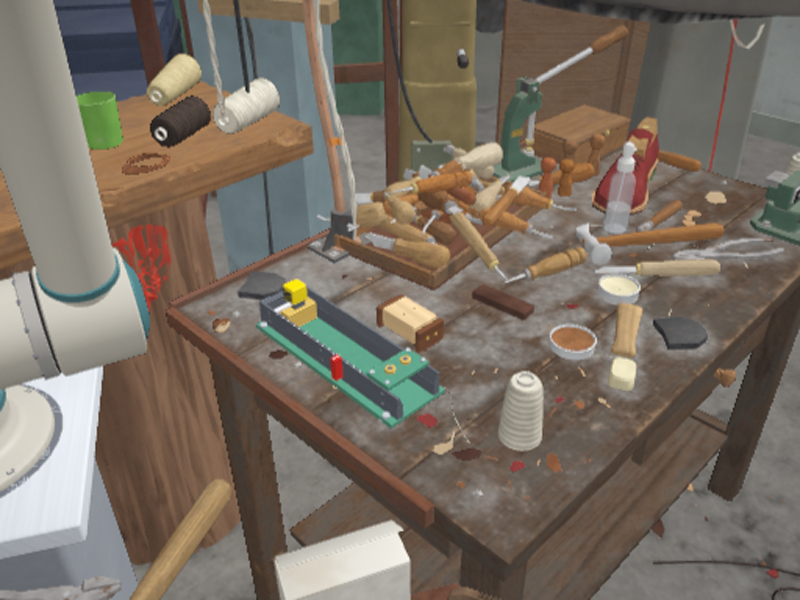

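Top view (800x600 scale) shows the blank at (373,300) in its holder, the jig from (310,380) to (480,343) with the yellow grip at (338,390) and the red clip at (427,371). The cone is at (515,250) and the rubber heel at (272,418). The side view agrees, and the strop block is behind the holder. Next I'll measure.

```bash
cat >> h.py <<'E'
def masks(f):
    h=cv2.cvtColor(f,cv2.COLOR_BGR2HSV)
    return {"green":cv2.inRange(h,(65,90,50),(90,255,255)),"red":cv2.inRange(h,(0,190,140),(6,255,255))|cv2.inRange(h,(174,190,140),(180,255,255)),
    "yellow":cv2.inRange(h,(24,190,120),(33,255,255)),"pale":cv2.inRange(h,(10,50,170),(25,150,255))}
def blobs(m,amin=15):
    n,l,s,c=cv2.connectedComponentsWithStats(m); return sorted([(int(s[i,4]),c[i],cv2.minAreaRect(np.argwhere(l==i)[:,::-1].astype(np.float32))) for i in range(1,n) if s[i,4]>=amin],key=lambda b:-b[0])
E
python3 - <<'E'
from h import *
Z={"green":.008,"red":.048,"yellow":.073,"pale":.038}
for n in("top","side"):
    c=tuple(np.load(n+"0.npy",allow_pickle=True)); c=(np.array(c[0],np.uint8),)+tuple(np.array(a,float) for a in c[1:])
    for k,m in masks(c[0]).items():
        for a,ce,r in blobs(m)[:4]:
            if k in("pale",) and not(100<ce[0]<330 and 130<ce[1]<260): continue
            print(n,k,a,ce.round(1),"w",ray(c,*ce,Z[k])[:2].round(4),"rect",[ray(c,*q,Z[k])[:2].round(3).tolist() for q in cv2.boxPoints(r)])
E
```

```text
top green 2186 [259.1 224.3] w [0.4938 0.0176] rect [[0.462, 0.168], [0.589, -0.067], [0.504, -0.111], [0.38, 0.122]]
top green 203 [244.2 253.4] w [0.4188 0.0589] rect [[0.387, 0.128], [0.46, -0.006], [0.451, -0.011], [0.378, 0.123]]
top green 63 [208.4 254.8] w [0.4175 0.1527] rect [[0.439, 0.169], [0.442, 0.161], [0.396, 0.137], [0.392, 0.144]]
top green 19 [260.7 337.8] w [0.2036 0.0221] rect [[0.193, 0.032], [0.213, 0.025], [0.209, 0.012], [0.189, 0.019]]
top red 154 [119.1 343.7] w [0.2067 0.3725] rect [[0.215, 0.408], [0.235, 0.378], [0.195, 0.348], [0.175, 0.377]]
top red 54 [120.8 372.4] w [0.1386 0.3677] rect [[0.135, 0.382], [0.151, 0.365], [0.142, 0.355], [0.126, 0.372]]
top red 16 [107.8 332. ] w [0.2356 0.4011] rect [[0.234, 0.407], [0.241, 0.405], [0.237, 0.391], [0.23, 0.393]]
top yellow 86 [214.9 250.3] w [0.4295 0.129 ] rect [[0.436, 0.144], [0.445, 0.124], [0.423, 0.113], [0.414, 0.133]]
top pale 1436 [135.7 181.2] w [0.6136 0.3363] rect [[0.561, 0.572], [0.701, 0.214], [0.617, 0.181], [0.479, 0.537]]
side green 1414 [241.1 234.9] w [ 0.5136 -0.0021] rect [[0.428, 0.117], [0.53, 0.219], [0.594, -0.064], [0.505, -0.128]]
side green 493 [206.9 237.7] w [0.4432 0.0086] rect [[0.365, 0.133], [0.375, 0.15], [0.504, -0.089], [0.494, -0.1]]
side red 82 [215.1 235.4] w [ 0.4541 -0.0367] rect [[0.452, -0.015], [0.463, -0.019], [0.456, -0.058], [0.445, -0.055]]
side yellow 143 [189.4 185.8] w [0.4278 0.1133] rect [[0.412, 0.131], [0.437, 0.149], [0.445, 0.096], [0.42, 0.079]]
side pale 418 [262.2 200.3] w [0.5783 0.065 ] rect [[0.543, 0.086], [0.593, 0.135], [0.613, 0.045], [0.565, 0.003]]
```

>>> {"fn": "carry_out", "kwargs": {
  "series": [
    [[-27.8,-28.3,0],0],
    [[-27.8,-28.3,0],0],
    [[-27.8,-28.3,0],0],
    [[-27.8,-28.3,0],0],
    [[-27.8,-28.3,0],0],
    [[-27.8,-28.3,0],0],
    [[-27.8,-28.3,0],0],
    [[-27.8,-28.3,0],0],
    [[-27.8,-28.3,0],0],
    [[-27.8,-28.3,0],0]
  ]
}}

```text
clock: 0.93
position: [0.3688, -0.1766, 0.2247]
ee_rot: [-0.0, 0.813, -0.582, -0.003]
contact_force: [1.1, -0.8, 0.0]
width: 0.0854
```

>>> {"fn": "carry_out", "kwargs": {
  "series": [
    [[-27.8,-28.3,0],0],
    [[-27.8,-28.3,0],0],
    [[-27.8,-28.3,0],0],
    [[-27.8,-28.3,0],0],
    [[-27.8,-28.3,0],0],
    [[-27.8,-28.3,0],0],
    [[0,0,0],-4],
    [[0,0,0],-4],
    [[0,0,0],0]
  ]
}}

```text
clock: 1.68
position: [0.4796, 0.0586, 0.223]
ee_rot: [-0.002, 0.856, -0.516, -0.004]
contact_force: [0.7, -0.0, 0.4]
width: 0.0851
```

Run:
```python
from h import *
s,p,M=st(); print(s["clock"],p,M.round(3).tolist())
c=cam("wrist"); print(c[3],c[2].round(3).tolist(),c[1][0,0]); cv2.imwrite("pics/w1.png",cv2.resize(c[0],(800,600),interpolation=cv2.INTER_CUBIC)); np.save("w1.npy",np.array(c,dtype=object),allow_pickle=True)
```

```text
1.6833 [0.47959574 0.05863405 0.22301576] [[0.467, -0.884, -0.004], [-0.884, -0.467, 0.008], [-0.009, 0.0, -1.0]]
[0.53855905 0.0879226  0.3646795 ] [[0.467, -0.853, -0.234], [-0.884, -0.453, -0.115], [-0.008, 0.261, -0.965]] 284.54339851567215
```

View pics/w1.png

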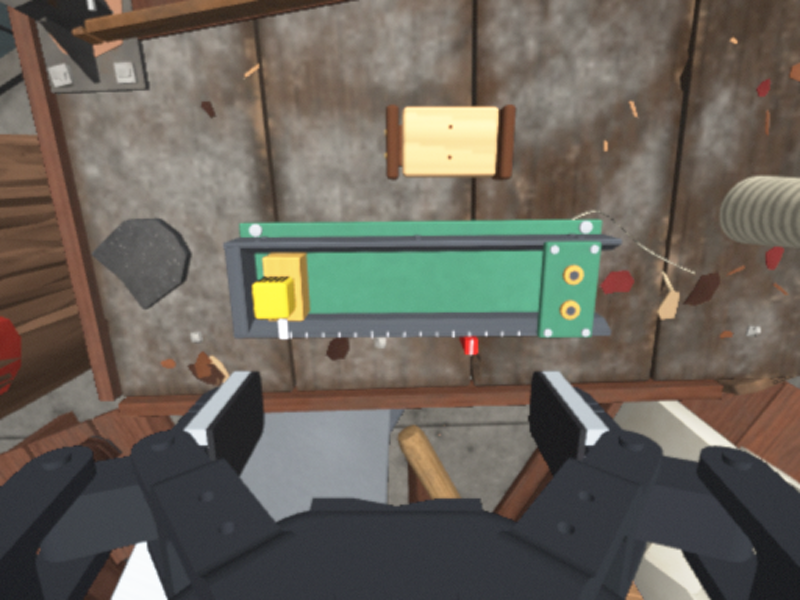

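The wrist view shows the jig nearly aligned with the image. Positions at 800 scale: blank (450,141), grip (273,298), pointer (283,328), clip (471,345), bridge x 541-600. The near part of the table is free. I'll measure from this view.

```bash
cat >> h.py <<'E'
def load(f):
    c=np.load(f,allow_pickle=True); return (np.array(c[0],np.uint8),)+tuple(np.array(a,float) for a in c[1:])
def rectinfo(c,r,z):
    P=np.array([ray(c,*q,z)[:2] for q in cv2.boxPoints(r)]); a,b=P[1]-P[0],P[2]-P[1]
    L=a if np.linalg.norm(a)>np.linalg.norm(b) else b
    return P.mean(0).round(4),np.linalg.norm(a).round(4),np.linalg.norm(b).round(4),np.degrees(np.arctan2(L[1],L[0])).round(1)
E
python3 - <<'E'
from h import *
c=load("w1.npy"); f=c[0]
Z={"green":.008,"red":.048,"yellow":.073,"pale":.038}
for k,m in masks(f).items():
    for a,ce,r in blobs(m,25)[:4]:
        if k=="pale" and not(240<ce[0]<340 and 50<ce[1]<130): continue
        print(k,a,ce.round(1),"w",ray(c,*ce,Z[k])[:2].round(4),"rect",rectinfo(c,r,Z[k]),cv2.boxPoints(r).round(0).tolist())
h=cv2.cvtColor(f,cv2.COLOR_BGR2HSV)
# pointer, clip crops
for (u0,u1,v0,v1) in((160,200,200,222),(285,320,208,232)):
    w=cv2.inRange(h[v0:v1,u0:u1],(0,0,170),(180,60,255)); 
    for a,ce,r in blobs(w,1): print("white",a,ce+[u0,v0],ray(c,*(ce+[u0,v0]),.045)[:2].round(4))
cv2.imwrite("pics/w1c.png",cv2.resize(f[120:250,130:410],(800,371),interpolation=cv2.INTER_NEAREST))
E
```

```text
green 7481 [292.4 180.8] w [0.4913 0.0096] rect (array([0.4843, 0.0088]), np.float64(0.2336), np.float64(0.0796), np.float64(-62.1)) [[197.0, 155.0], [384.0, 155.0], [384.0, 215.0], [197.0, 215.0]]
green 1790 [269.8 145.8] w [0.5167 0.0566] rect (array([0.5157, 0.0583]), np.float64(0.2532), np.float64(0.0113), np.float64(-61.7)) [[166.0, 142.0], [371.0, 140.0], [371.0, 150.0], [166.0, 151.0]]
green 69 [165.3 169.3] w [0.4287 0.1598] rect (array([0.4279, 0.1598]), np.float64(0.0214), np.float64(0.0073), np.float64(15.7)) [[161.0, 177.0], [163.0, 161.0], [169.0, 162.0], [167.0, 178.0]]
green 51 [156.4 147. ] w [0.4494 0.1807] rect (array([0.4497, 0.18  ]), np.float64(0.0075), np.float64(0.0099), np.float64(-157.1)) [[154.0, 143.0], [160.0, 143.0], [160.0, 151.0], [154.0, 151.0]]
red 30 [298.1 220.2] w [ 0.4585 -0.0112] rect (array([ 0.4584, -0.0118]), np.float64(0.0035), np.float64(0.0113), np.float64(-149.7)) [[297.0, 216.0], [300.0, 216.0], [300.0, 225.0], [297.0, 225.0]]
yellow 90 [184.9 188.7] w [0.4393 0.12  ] rect (array([0.4385, 0.1195]), np.float64(0.0047), np.float64(0.0249), np.float64(-150.6)) [[182.0, 178.0], [186.0, 178.0], [188.0, 201.0], [184.0, 201.0]]
pale 2120 [287.7  92.5] w [0.5778 0.0695] rect (array([0.5795, 0.0708]), np.float64(0.0647), np.float64(0.0449), np.float64(-62.2)) [[257.0, 68.0], [318.0, 68.0], [318.0, 112.0], [257.0, 112.0]]
white 89 [181.03370787 210.4494382 ] [0.4033 0.1163]
white 4 [195.75 214.  ] [0.4075 0.099 ]
white 7 [289.57142857 213.28571429] [0.4605 0.0011]
white 4 [310.75 213.  ] [ 0.4726 -0.0208]
white 2 [300.  213.5] [ 0.4661 -0.0099]
white 2 [302.  218.5] [ 0.4618 -0.0152]
white 2 [301.  225.5] [ 0.4536 -0.0186]
```

View pics/w1c.png

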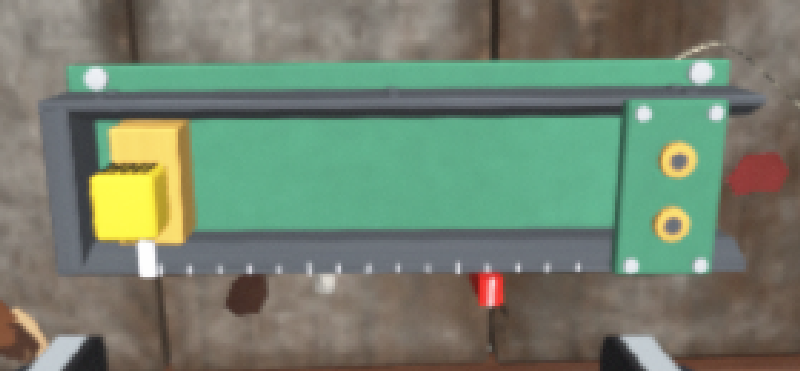

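Run:
```python
from h import *
c=load("w1.npy")
px=lambda u,v,z: ray(c,130+u/2.857,120+v/2.857,z)[:2]
A,B=px(95,78,.009),px(702,72,.009); e=(B-A)/np.linalg.norm(B-A); print("base screws",A,B,np.linalg.norm(B-A),np.degrees(np.arctan2(e[1],e[0])))
br=np.array([px(*q,.056) for q in((644,113),(716,113),(631,265),(701,265))]); print("bridge",br.round(4).tolist(),br.mean(0))
d=br[2]-br[0]+br[3]-br[1]; print("bridge cross dir +90:",np.degrees(np.arctan2(d[1],d[0]))+90, np.linalg.norm(br[2]-br[0]))
yj=e; xj=np.array([yj[1],-yj[0]])
mid=(A+B)/2
for n,P in dict(mid=mid,bridge=br.mean(0),ptr=px(147,259,.045),ptrend=px(147,275,.045),clip=px(490,290,.048),grip0=px(130,185,.073),railfarL=px(160,96,.042),railnearL=px(160,275,.042),faceTop=px(190,180,.038)).items():
    print(n,P.round(4),"rel jig-mid x,y",((P-mid)@xj).round(4),((P-mid)@yj).round(4))
```

```text
base screws [0.45327295 0.17272937] [ 0.57846455 -0.05838642] 0.26284490323492493 -61.5563262374136
bridge [[0.5501, -0.0284], [0.5629, -0.0524], [0.4966, -0.0572], [0.5096, -0.0818]] [ 0.52978805 -0.05496125]
bridge cross dir +90: -61.40450734260841 0.06083638423366359
mid [0.5159 0.0572] rel jig-mid x,y 0.0 0.0
bridge [ 0.5298 -0.055 ] rel jig-mid x,y 0.0412 0.1052
ptr [0.4033 0.1157] rel jig-mid x,y 0.0711 -0.1051
ptrend [0.3969 0.1128] rel jig-mid x,y 0.0781 -0.1056
clip [ 0.459  -0.0156] rel jig-mid x,y 0.0847 0.0369
grip0 [0.4385 0.1306] rel jig-mid x,y 0.033 -0.1014
railfarL [0.4667 0.1392] rel jig-mid x,y 0.0041 -0.0955
railnearL [0.3981 0.1082] rel jig-mid x,y 0.0792 -0.101
faceTop [0.4401 0.1146] rel jig-mid x,y 0.0393 -0.0866
```

```bash
cat >> h.py <<'E'
def go(P,yaw):
    """remaining shift in tool axes (mm) to world point P, turn (deg) about tool z to jaw direction yaw (deg, mod 180)"""
    s,p,M=st(); y=np.degrees(np.arctan2(M[1,0],M[0,0])); d=-(yaw-y); d=(d+90)%180-90
    print("t",round(s["clock"],2),"pos",p.round(4),"yaw",y.round(2),"shift",(M.T@(np.array(P)-p)*1000).round(1),"turn",d.round(2),"q",np.round(s["qpos"],2),"w",round(s["width"],4),"F",np.round(s["contact_force"],1),"tilt",M[:2,2].round(3))
E
python3 - <<'E'
from h import *
go((.579,.070,.20),27.9)
E
```

```text
t 1.73 pos [0.4793 0.0583 0.2229] yaw -62.33 shift [ 36.1 -93.8  22.5] turn 89.77 q [-0.03  0.14  1.7   0.01  1.3   1.06] w 0.0857 F [-0.   0.5  0.6] tilt [-0.005  0.008]
```

>>> {"fn": "carry_out", "kwargs": {
  "series": [
    [[12,-31.3,0],0],
    [[12,-31.3,0],0],
    [[12,-31.3,0],0],
    [[0,0,0],-7],
    [[0,0,0],-7],
    [[0,0,0],-7],
    [[0,0,0],-7],
    [[0,0,0],-7],
    [[0,0,0],-7],
    [[0,0,0],-7]
  ],
  "fingers": 66
}}

```text
clock: 2.57
position: [0.579, 0.0614, 0.2177]
ee_rot: [-0.001, 0.994, -0.112, -0.008]
contact_force: [-0.6, 0.1, -0.5]
width: 0.0662
```

>>> {"fn": "carry_out", "kwargs": {
  "series": [
    [[0,0,0],-7],
    [[0,0,0],-7],
    [[0,0,0],-7],
    [[0,0,0],-7],
    [[0,0,0],-7],
    [[0,0,0],-4],
    [[0,0,0],0]
  ]
}}

```text
clock: 3.15
position: [0.576, 0.0533, 0.2161]
ee_rot: [-0.004, 0.973, 0.232, -0.01]
contact_force: [-0.9, 0.1, 0.4]
width: 0.0662
```

Run:
```python
from h import *
go((.579,.070,.10),27.8)
c=cam("wrist"); cv2.imwrite("pics/w2.png",cv2.resize(c[0],(640,480)))
for a,ce,r in blobs(masks(c[0])["pale"],300): print(a,ce,rectinfo(c,r,.038),cv2.boxPoints(r).round(0).tolist())
```

```text
t 3.15 pos [0.576  0.0533 0.2161] yaw 26.87 shift [ 12.3 -12.1 116. ] turn -0.93 q [-0.03  0.3   1.51  0.    1.35 -0.5 ] w 0.0662 F [-0.9  0.1  0.4] tilt [-0.021  0.003]
1998 [403.05805806  49.18418418] (array([0.6476, 0.2415]), np.float64(0.0254), np.float64(0.0946), np.float64(-36.4)) [[374.0, 5.0], [400.0, -3.0], [430.0, 88.0], [404.0, 97.0]]
1204 [ 35.22009967 161.91362126] (array([ 0.3387, -0.0483]), np.float64(0.1054), np.float64(0.0178), np.float64(54.8)) [[-8.0, 177.0], [64.0, 134.0], [73.0, 149.0], [1.0, 192.0]]
828 [468.48550725 111.56763285] (array([0.7448, 0.217 ]), np.float64(0.0892), np.float64(0.0146), np.float64(88.3)) [[434.0, 148.0], [488.0, 72.0], [499.0, 80.0], [445.0, 156.0]]
783 [489.14176245 194.8045977 ] (array([0.8209, 0.1585]), np.float64(0.0206), np.float64(0.0665), np.float64(6.7)) [[459.0, 192.0], [465.0, 175.0], [517.0, 195.0], [510.0, 212.0]]
561 [263.31016043 163.31016043] (array([0.579 , 0.0712]), np.float64(0.0452), np.float64(0.0661), np.float64(-61.5)) [[245.0, 136.0], [286.0, 136.0], [286.0, 194.0], [245.0, 194.0]]
369 [434.28726287  12.06233062] (array([0.659 , 0.2817]), np.float64(0.0236), np.float64(0.0285), np.float64(-45.8)) [[421.0, -0.0], [446.0, -3.0], [450.0, 28.0], [425.0, 31.0]]
```

View pics/w2.png

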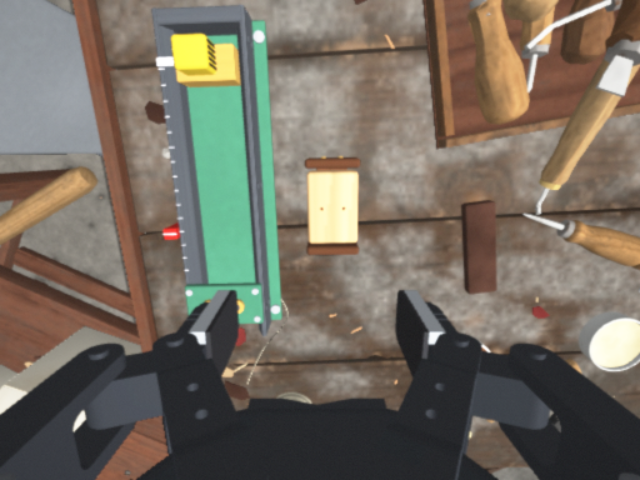

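The wrist view shows the blank at about (333,208) at 640 scale, with the gripper square to it. The strop is at (480,247), well clear. The blank position agrees with the first measurement to within 1 mm.

>>> {"fn": "carry_out", "kwargs": {
  "series": [
    [[3,-3,20],-1.3],
    [[3,-3,20],0],
    [[3,-3,20],0],
    [[3,-3,20],0],
    [[0,0,20],0],
    [[0,0,10],0],
    [[0,0,0],0]
  ]
}}

```text
clock: 3.78
position: [0.5802, 0.0659, 0.1039]
ee_rot: [-0.002, 0.973, 0.229, -0.008]
contact_force: [-0.8, 0.4, 0.3]
width: 0.0663
```

Run:
```python
from h import *
go((.579,.0708,.006),28.2)
```

```text
t 3.78 pos [0.5802 0.0659 0.1039] yaw 26.5 shift [ 2.5 -4.1 98. ] turn -1.7 q [-0.01  0.39  1.66  0.    1.1  -0.47] w 0.0663 F [-0.8  0.4  0.3] tilt [-0.016  0.001]
```

>>> {"fn": "carry_out", "kwargs": {
  "series": [
    [[2.5,-4.1,10],-1.7],
    [[0,0,20],0],
    [[0,0,15],0],
    [[0,0,5],0],
    [[0,0,0],0]
  ]
}}

```text
clock: 4.2
position: [0.5833, 0.0708, 0.055]
ee_rot: [-0.002, 0.97, 0.243, -0.004]
contact_force: [0.4, -0.0, 0.2]
width: 0.0661
```

Run:
```python
from h import *
go((.579,.0708,.006),28.2)
c=cam("wrist"); cv2.imwrite("pics/w3.png",cv2.resize(c[0],(640,480)))
for a,ce,r in blobs(masks(c[0])["pale"],300): print(a,ce,rectinfo(c,r,.038),cv2.boxPoints(r).round(0).tolist())
```

```text
t 4.2 pos [0.5833 0.0708 0.055 ] yaw 28.18 shift [-3.4 -1.8 49. ] turn -0.02 q [ 0.    0.45  1.72  0.    0.99 -0.49] w 0.0661 F [ 0.4 -0.   0.2] tilt [-0.008  0.002]
5907 [243.41814796 224.38462841] (array([0.5791, 0.0721]), np.float64(0.0436), np.float64(0.0652), np.float64(-60.1)) [[210.0, 172.0], [287.0, 172.0], [287.0, 275.0], [210.0, 275.0]]
1405 [50.28327402 13.5594306 ] (array([0.4369, 0.1243]), np.float64(0.0103), np.float64(0.0439), np.float64(28.1)) [[0.0, 23.0], [0.0, 0.0], [89.0, 0.0], [89.0, 23.0]]
```

>>> {"fn": "carry_out", "kwargs": {
  "series": [
    [[-3,-2,5],0],
    [[-1,0,15],0],
    [[-1,0,15],0],
    [[0,0,8],0],
    [[0,0,3],0],
    [[0,0,0],0]
  ]
}}

```text
clock: 4.75
position: [0.5822, 0.0706, 0.0136]
ee_rot: [-0.0, 0.97, 0.243, 0.003]
contact_force: [0.5, 0.4, -0.2]
width: 0.0656
```

Run:
```python
from h import *
go((.579,.0713,.006),28.2)
```

```text
t 4.75 pos [0.5822 0.0706 0.0136] yaw 28.18 shift [-2.6 -2.1  7.6] turn -0.02 q [ 0.    0.49  1.78  0.    0.87 -0.49] w 0.0656 F [ 0.5  0.4 -0.2] tilt [0.005 0.002]
```

>>> {"fn": "carry_out", "kwargs": {
  "series": [
    [[-2.6,-2.1,3.5],0],
    [[0,0,3.5],0],
    [[-1,0,0],0],
    [[0,0,0],0]
  ]
}}

```text
clock: 5.08
position: [0.5793, 0.071, 0.008]
ee_rot: [0.0, 0.97, 0.244, 0.004]
contact_force: [-0.9, 0.9, 0.0]
width: 0.0661
```

Run:
```python
from h import *
go((.579,.0713,.006),28.2)
```

```text
t 5.08 pos [0.5793 0.071  0.008 ] yaw 28.19 shift [-0.1 -0.4  2. ] turn -0.01 q [ 0.    0.49  1.79  0.    0.85 -0.49] w 0.0661 F [-0.9  0.9  0. ] tilt [0.009 0.002]
```

>>> {"fn": "carry_out", "kwargs": {
  "series": [
    [[0,0,0],0],
    [[0,0,0],0],
    [[0,0,0],0],
    [[0,0,0],0],
    [[0,0,0],0],
    [[0,0,0],0],
    [[0,0,0],0],
    [[0,0,0],0]
  ],
  "fingers": 30,
  "squeeze": 45
}}

```text
clock: 5.75
position: [0.5798, 0.0709, 0.0089]
ee_rot: [0.0, 0.97, 0.244, 0.005]
contact_force: [0.1, -0.1, -0.8]
width: 0.0457
```

>>> {"fn": "carry_out", "kwargs": {
  "series": [
    [[0,0,-10],0],
    [[0,0,-20],0],
    [[0,0,-20],0],
    [[0,0,-10],0],
    [[0,0,0],0]
  ]
}}

```text
clock: 6.17
position: [0.5779, 0.0708, 0.0718]
ee_rot: [-0.0, 0.97, 0.244, 0.003]
contact_force: [0.3, 0.5, -0.3]
width: 0.0451
```

Run:
```python
from h import *
go((.5218,.1755,.055),28.2)
```

```text
t 6.17 pos [0.5779 0.0708 0.0718] yaw 28.19 shift [-1.000e-01 -1.188e+02  1.660e+01] turn -0.01 q [ 0.    0.41  1.72  0.    1.   -0.49] w 0.0451 F [ 0.3  0.5 -0.3] tilt [0.006 0.002]
```

>>> {"fn": "carry_out", "kwargs": {
  "series": [
    [[0,-15,0],0],
    [[0,-28,0],0],
    [[0,-30,0],0],
    [[0,-28,0],0],
    [[0,-15,0],0],
    [[0,-3,0],0],
    [[0,0,0],0]
  ]
}}

```text
clock: 6.75
position: [0.5158, 0.1819, 0.0703]
ee_rot: [-0.001, 0.97, 0.242, 0.002]
contact_force: [-0.7, -0.0, -2.0]
width: 0.0454
```

Run:
```python
from h import *
go((.5218,.1755,.003),28.2)
c=cam("wrist"); cv2.imwrite("pics/w4.png",cv2.resize(c[0],(640,480)))
```

```text
t 6.75 pos [0.5158 0.1819 0.0703] yaw 27.98 shift [ 2.1  8.5 67.3] turn -0.22 q [ 0.21  0.37  1.8   0.    0.96 -0.28] w 0.0454 F [-0.7 -0.  -2. ] tilt [0.004 0.003]
```

View pics/w4.png

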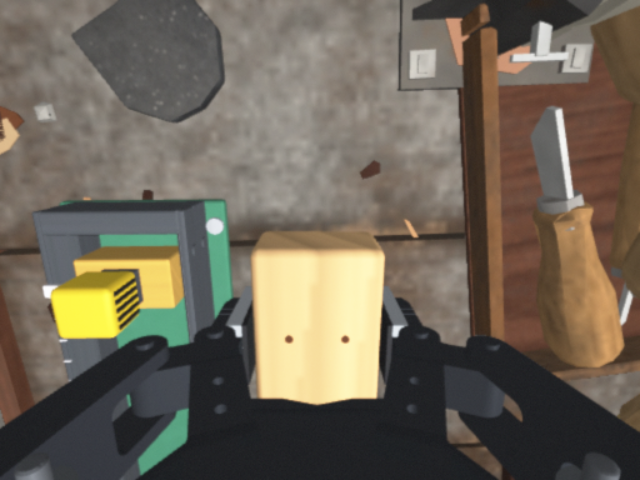

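The blank is held squarely (centre about (318,320) at 640 scale), with clear table beneath. The rubber heel at (160,60) is well clear. Now I'll lower it.

>>> {"fn": "carry_out", "kwargs": {
  "series": [
    [[2,5,10],0],
    [[0,0,20],0],
    [[0,0,15],0],
    [[0,0,8],0],
    [[0,0,2],0],
    [[0,0,0],0]
  ]
}}

```text
clock: 7.3
position: [0.5252, 0.1728, 0.0108]
ee_rot: [0.0, 0.971, 0.239, 0.003]
contact_force: [0.5, 0.8, -0.2]
width: 0.0451
```

Run:
```python
from h import *
go((.52,.178,.002),28.2)
```

```text
t 7.3 pos [0.5252 0.1728 0.0108] yaw 27.69 shift [-2.3 -7.1  8.8] turn -0.51 q [ 0.19  0.45  1.86 -0.    0.83 -0.29] w 0.0451 F [ 0.5  0.8 -0.2] tilt [0.007 0.001]
```

>>> {"fn": "carry_out", "kwargs": {
  "series": [
    [[0,-3,3],0],
    [[0,0,3],0],
    [[0,0,2],0],
    [[0,0,1],0],
    [[0,0,0],0]
  ]
}}

```text
clock: 7.72
position: [0.5261, 0.1747, 0.0022]
ee_rot: [0.001, 0.971, 0.238, 0.005]
contact_force: [-0.1, -0.0, -0.5]
width: 0.0452
```

Run:
```python
from h import *
go((.525,.173,.001),28.2)
```

```text
t 7.72 pos [0.5261 0.1747 0.0022] yaw 27.58 shift [-1.8  1.   1.2] turn -0.62 q [ 0.2   0.46  1.86 -0.    0.8  -0.28] w 0.0452 F [-0.1 -0.  -0.5] tilt [0.01  0.001]
```

>>> {"fn": "carry_out", "kwargs": {
  "series": [
    [[0,0,1.5],0],
    [[0,0,0],0],
    [[0,0,0],0]
  ]
}}

```text
clock: 7.97
position: [0.5266, 0.1751, 0.0015]
ee_rot: [0.001, 0.971, 0.239, 0.006]
contact_force: [-0.1, -0.6, -1.8]
width: 0.0455
```

>>> {"fn": "carry_out", "kwargs": {
  "series": [
    [[0,0,0],0],
    [[0,0,0],0],
    [[0,0,0],0],
    [[0,0,0],0],
    [[0,0,0],0]
  ],
  "fingers": 66
}}

```text
clock: 8.38
position: [0.5275, 0.1755, 0.0025]
ee_rot: [0.001, 0.971, 0.239, 0.007]
contact_force: [-0.9, 0.4, -0.3]
width: 0.0659
```

>>> {"fn": "carry_out", "kwargs": {
  "series": [
    [[0,0,-10],0],
    [[0,0,-25],0],
    [[0,0,-35],0],
    [[0,0,-35],0],
    [[0,0,-10],0],
    [[0,0,0],0]
  ]
}}

```text
clock: 8.88
position: [0.5245, 0.1749, 0.1239]
ee_rot: [0.001, 0.971, 0.239, 0.005]
contact_force: [0.8, 0.5, 0.5]
width: 0.066
```

>>> {"fn": "carry_out", "kwargs": {
  "series": [
    [[0,0,0],7],
    [[0,0,0],7],
    [[0,0,0],7],
    [[0,0,0],7],
    [[0,0,0],7],
    [[0,0,0],7],
    [[0,0,0],7],
    [[0,0,0],7],
    [[0,0,0],7],
    [[0,0,0],7]
  ],
  "fingers": 85
}}

```text
clock: 9.72
position: [0.5208, 0.1741, 0.1221]
ee_rot: [-0.001, 0.927, -0.376, 0.003]
contact_force: [0.3, 0.1, 0.4]
width: 0.0851
```

>>> {"fn": "carry_out", "kwargs": {
  "series": [
    [[0,0,0],7],
    [[0,0,0],7],
    [[0,0,0],5],
    [[0,0,0],0]
  ]
}}

```text
clock: 10.05
position: [0.5181, 0.1735, 0.1192]
ee_rot: [0.0, 0.849, -0.529, 0.0]
contact_force: [-0.7, -0.3, -0.6]
width: 0.0851
```

Run:
```python
from h import *
go((.525,.1745,.05),-62)
c=cam("wrist"); cv2.imwrite("pics/w5.png",cv2.resize(c[0],(640,480)))
for a,ce,r in blobs(masks(c[0])["pale"],300): print(a,ce,rectinfo(c,r,.030),cv2.boxPoints(r).round(0).tolist())
```

```text
t 10.05 pos [0.5181 0.1735 0.1192] yaw -63.89 shift [ 2.  -6.6 69.2] turn -1.89 q [ 0.2   0.32  1.74 -0.    1.08  1.31] w 0.0851 F [-0.7 -0.3 -0.6] tilt [ 0.    -0.001]
3768 [256.23142251 186.78874735] (array([0.5292, 0.1759]), np.float64(0.0642), np.float64(0.0486), np.float64(-62.9)) [[216.0, 157.0], [295.0, 156.0], [296.0, 213.0], [217.0, 214.0]]
673 [251.52154532 288.71768202] (array([0.4304, 0.1317]), np.float64(0.0282), np.float64(0.0471), np.float64(-153.2)) [[236.0, 276.0], [267.0, 276.0], [267.0, 320.0], [236.0, 320.0]]
594 [100.66498316  67.92424242] (array([0.5593, 0.3206]), np.float64(0.0146), np.float64(0.0371), np.float64(-126.7)) [[78.0, 48.0], [94.0, 39.0], [123.0, 87.0], [106.0, 96.0]]
559 [212.15026834  13.55635063] (array([0.6348, 0.2533]), np.float64(0.0598), np.float64(0.0157), np.float64(-45.1)) [[180.0, 14.0], [259.0, -17.0], [269.0, 6.0], [190.0, 37.0]]
```

View pics/w5.png

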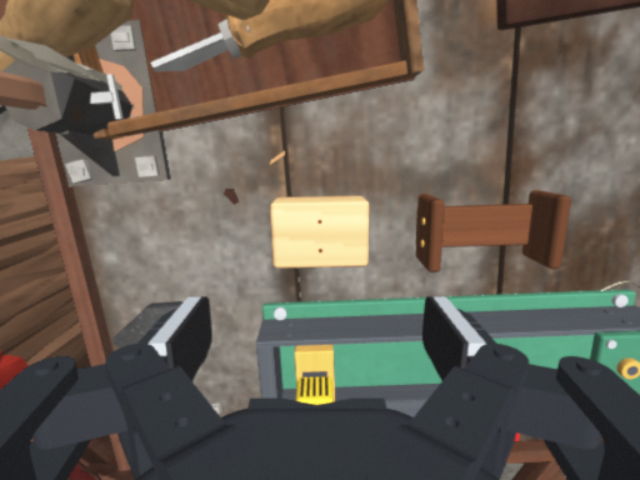

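The blank lies flat on the bare table, centre (320,232) at 640 scale, with about 34 mm of gap to the holder plate.

>>> {"fn": "carry_out", "kwargs": {
  "series": [
    [[1,-5,10],-1.4],
    [[1,-4,20],0],
    [[0,0,20],0],
    [[0,0,10],0],
    [[0,0,0],0]
  ],
  "fingers": 80
}}

```text
clock: 10.52
position: [0.5275, 0.1758, 0.0571]
ee_rot: [-0.0, 0.859, -0.511, 0.001]
contact_force: [-0.5, -0.2, -0.6]
width: 0.0798
```

Run:
```python
from h import *
go((.5275,.1755,.005),-62.5)
c=cam("wrist")
for a,ce,r in blobs(masks(c[0])["pale"],1500): print(a,ce,rectinfo(c,r,.030),cv2.boxPoints(r).round(0).tolist())
```

```text
t 10.52 pos [0.5275 0.1758 0.0571] yaw -61.48 shift [ 0.2  0.3 52.1] turn 1.02 q [ 0.2   0.4   1.8  -0.    0.94  1.27] w 0.0798 F [-0.5 -0.2 -0.6] tilt [ 0.002 -0.001]
7157 [253.23068325 220.42615621] (array([0.5303, 0.1766]), np.float64(0.0504), np.float64(0.0633), np.float64(-63.0)) [[200.0, 256.0], [202.0, 181.0], [307.0, 183.0], [305.0, 259.0]]
```

>>> {"fn": "carry_out", "kwargs": {
  "series": [
    [[0,0,10],1],
    [[0,0,20],0],
    [[0,0,12],0],
    [[0,0,5],0],
    [[0,0,0],0]
  ]
}}

```text
clock: 10.98
position: [0.5306, 0.1765, 0.0111]
ee_rot: [-0.003, 0.855, -0.518, 0.004]
contact_force: [-0.0, -0.0, -0.1]
width: 0.0799
```

Run:
```python
from h import *
go((.5280,.1755,.005),-62.5)
```

```text
t 10.98 pos [0.5306 0.1765 0.0111] yaw -62.46 shift [-0.4  2.8  6.1] turn 0.04 q [ 0.2   0.46  1.84 -0.    0.83  1.29] w 0.0799 F [-0.  -0.  -0.1] tilt [0.009 0.001]
```

>>> {"fn": "carry_out", "kwargs": {
  "series": [
    [[0,1.5,3],0],
    [[0,0,2],0],
    [[0,0,0],0]
  ]
}}

```text
clock: 11.23
position: [0.5303, 0.176, 0.007]
ee_rot: [-0.004, 0.855, -0.518, 0.005]
contact_force: [-0.2, -0.5, -0.0]
width: 0.0802
```

>>> {"fn": "carry_out", "kwargs": {
  "series": [
    [[0,0,0],0],
    [[0,0,0],0],
    [[0,0,0],0],
    [[0,0,0],0],
    [[0,0,0],0],
    [[0,0,0],0]
  ],
  "fingers": 50,
  "squeeze": 45
}}

```text
clock: 11.73
position: [0.5317, 0.1762, 0.0092]
ee_rot: [-0.005, 0.855, -0.518, 0.006]
contact_force: [-0.4, 0.2, -0.6]
width: 0.0646
```

>>> {"fn": "carry_out", "kwargs": {
  "series": [
    [[0,0,-10],0],
    [[0,0,-20],0],
    [[0,0,-25],0],
    [[0,0,-15],0],
    [[0,0,0],0]
  ]
}}

```text
clock: 12.15
position: [0.5289, 0.1758, 0.0821]
ee_rot: [-0.003, 0.855, -0.518, 0.004]
contact_force: [-0.0, 0.3, -0.9]
width: 0.0646
```

Run:
```python
from h import *
yj=np.array([np.cos(np.radians(-61.5)),np.sin(np.radians(-61.5))]);xj=np.array([yj[1],-yj[0]])
T=np.array([.5159,.0572])+.0415*xj+(-.005)*yj; print(T)
go((*T,.075),-61.5)
c=cam("wrist"); np.save("w6.npy",np.array(c,dtype=object),allow_pickle=True)
print(*[(a,ce,rectinfo(c,r,.07)) for a,ce,r in blobs(masks(c[0])["pale"],1500)])
```

```text
[0.4770433 0.041792 ]
t 12.15 pos [0.5289 0.1758 0.0821] yaw -62.45 shift [ 94.8 108.    6.4] turn -0.95 q [ 0.2   0.37  1.77 -0.    0.99  1.29] w 0.0646 F [-0.   0.3 -0.9] tilt [0.011 0.001]
(13747, array([253.37106278, 258.02116825]), (array([0.5146, 0.1675]), np.float64(0.08), np.float64(0.0669), np.float64(-62.5)))
```

Run:
```python
from h import *
c=load("w6.npy"); f=c[0]; cv2.imwrite("pics/w6.png",cv2.resize(f,(800,600),interpolation=cv2.INTER_CUBIC))
g=cv2.cvtColor(f,cv2.COLOR_BGR2GRAY).astype(int); print(g[170:345:4,235:275].mean(1).round().astype(int).tolist())
```

```text
[100, 104, 107, 116, 122, 120, 123, 120, 120, 127, 188, 195, 205, 204, 238, 228, 230, 232, 235, 237, 217, 230, 230, 225, 220, 215, 218, 224, 229, 226, 210, 226, 222, 221, 223, 103, 101, 158, 113, 49, 49, 52, 51, 51]
```

View pics/w6.png

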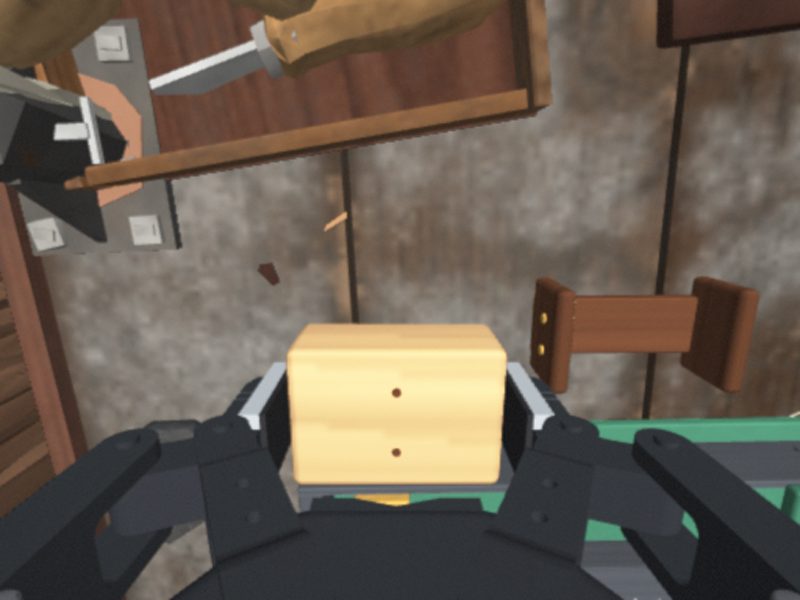

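The wrist view shows the blank held level by its two ends, with its top holes at (396,393) and (396,453). The top-face centre is therefore near (396,423).

Run:
```python
from h import *
c=load("w6.npy"); s,p,M=st()
for z in(.101,.103):
    for v in(393,453,423): 
        P=ray(c,396/1.5625,v/1.5625,z); print(z,v,P.round(4),(M.T@(P-p)*1000).round(1))
c=load("w1.npy")
for z in (.038,): print([ray(c,450/1.5625,v/1.5625,z).round(4)[:2] for v in(126,157)])
```

```text
0.101 393 [0.533  0.1774 0.101 ] [  0.6  -5.  -19.9]
0.101 453 [0.5148 0.1679 0.101 ] [  0.6  15.5 -20.1]
0.101 423 [0.5241 0.1727 0.101 ] [  0.6   5.  -20. ]
0.103 393 [0.5339 0.1779 0.103 ] [  0.6  -6.  -21.9]
0.103 453 [0.516  0.1685 0.103 ] [  0.6  14.2 -22.1]
0.103 423 [0.5251 0.1733 0.103 ] [  0.6   3.9 -22. ]
[array([0.5884, 0.0752]), array([0.5708, 0.0651])]
```

>>> {"fn": "carry_out", "kwargs": {
  "series": [
    [[15,0,0],-0.9],
    [[25,0,0],0],
    [[28,0,0],0],
    [[20,5,0],0],
    [[6,20,0],0],
    [[0,28,0],0],
    [[0,28,0],0],
    [[0,15,0],0],
    [[0,5,0],0],
    [[0,0,0],0]
  ]
}}

```text
clock: 13.03
position: [0.4782, 0.0395, 0.0719]
ee_rot: [-0.0, 0.86, -0.51, -0.001]
contact_force: [0.6, 0.1, -1.2]
width: 0.0646
```

Run:
```python
from h import *
go((.4805,.0437,.040),-61.5)
c=cam("wrist"); cv2.imwrite("pics/w7.png",cv2.resize(c[0],(800,600),interpolation=cv2.INTER_CUBIC)); np.save("w7.npy",np.array(c,dtype=object),allow_pickle=True)
```

```text
t 13.03 pos [0.4782 0.0395 0.0719] yaw -61.39 shift [-2.5 -4.1 31.9] turn 0.11 q [-0.06  0.29  1.94  0.    0.92  1.01] w 0.0646 F [ 0.6  0.1 -1.2] tilt [-0.002  0.002]
```

View pics/w7.png

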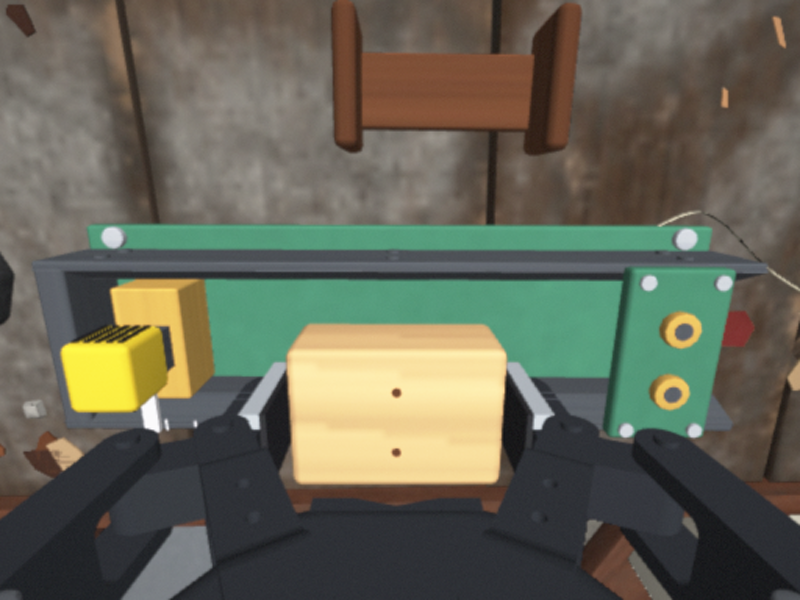

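The blank is held over the channel, between the pusher (front face about x=210) and the bridge (from about x=610), and parallel to the rails. I'll refine the lateral alignment from the bridge screws and rail in this view.

Run:
```python
from h import *
c=load("w7.npy"); s,p,M=st(); k=1.5625
px=lambda u,v,z: ray(c,u/k,v/k,z)
T=lambda P:(M.T@(P-p)*1000).round(1)[:2]
b=[px(*q,.056) for q in((649,284),(725,284),(627,430),(694,430))]
print("bridge",[T(x) for x in b],T(np.mean(b,0)))
a=[px(*q,.009) for q in((113,238),(686,239))]; e=a[1]-a[0]; print("base",[T(x) for x in a],np.linalg.norm(e),np.degrees(np.arctan2(e[1],e[0])))
print("farrail outer top",T(px(400,252,.042)),T(px(400,266,.042)),"near rail outer", T(px(190,428,.042)))
print("ptr",px(151,412,.045),T(px(151,412,.045)),"blank ctr",T(px(396,423,.093)))
print("floor far edge", T(px(400,279,.008)))
```

```text
bridge [array([ 92.2, -29.9]), array([119.7, -29.9]), array([92.2, 29.4]), array([118.8,  29.4])] [105.7  -0.3]
base [array([-129.4,  -41. ]), array([133.3, -40.5])] 0.2627018201591142 -61.47516249473177
farrail outer top [  2.1 -39.5] [  2.1 -34. ] near rail outer [-88.7  37.1]
ptr [0.4052513  0.11662281 0.045     ] [-102.7   27.7] blank ctr [0.5 4.9]
floor far edge [  2.4 -21.6]
```

>>> {"fn": "carry_out", "kwargs": {
  "series": [
    [[0,-4.3,5],0],
    [[0,0,10],0],
    [[0,0,8],0],
    [[0,0,2],0],
    [[0,0,0],0]
  ]
}}

```text
clock: 13.5
position: [0.4891, 0.044, 0.0451]
ee_rot: [-0.002, 0.861, -0.509, 0.001]
contact_force: [-2.8, -3.2, 5.9]
width: 0.0648
```

Run:
```python
from h import *
go((.4805,.0437,.018),-61.5)
c=cam("wrist");np.save("w8.npy",np.array(c,dtype=object),allow_pickle=True); s,p,M=st()
T=lambda P:(M.T@(P-p)*1000).round(1)[:2]
print(T(np.array([.4782,.0395,.05])+M@[0,-.0003,0]))
```

```text
t 13.5 pos [0.4891 0.044  0.0451] yaw -61.24 shift [-3.9  7.7 27. ] turn 0.26 q [-0.05  0.33  1.95  0.    0.85  1.01] w 0.0648 F [-2.8 -3.2  5.9] tilt [0.004 0.002]
[-1.3 11.3]
```

>>> {"fn": "carry_out", "kwargs": {
  "series": [
    [[0,4,-5],0],
    [[-1,3.5,0],0],
    [[0,0,0],0],
    [[0,0,0],0]
  ]
}}

```text
clock: 13.88
position: [0.4832, 0.0418, 0.0512]
ee_rot: [-0.003, 0.861, -0.509, 0.002]
contact_force: [0.6, -0.5, -1.1]
width: 0.065
```

Run:
```python
from h import *
go((.4805,.0437,.018),-61.5)
c=cam("wrist");f=c[0]; np.save("w8.npy",np.array(c,dtype=object),allow_pickle=True); s,p,M=st()
g=cv2.cvtColor(f,cv2.COLOR_BGR2HSV); print(*[(v,g[v,240:270].mean(0).round().astype(int).tolist()) for v in range(195,240,2)])
```

```text
t 13.88 pos [0.4832 0.0418 0.0512] yaw -61.23 shift [-3.   1.7 33.2] turn 0.27 q [-0.06  0.32  1.96  0.    0.86  1.01] w 0.065 F [ 0.6 -0.5 -1.1] tilt [0.007 0.003]
(195, [78, 94, 108]) (197, [76, 116, 158]) (199, [76, 116, 158]) (201, [77, 116, 157]) (203, [77, 116, 157]) (205, [76, 114, 157]) (207, [40, 63, 164]) (209, [17, 110, 214]) (211, [17, 110, 219]) (213, [17, 108, 223]) (215, [17, 107, 226]) (217, [18, 105, 232]) (219, [18, 105, 231]) (221, [18, 106, 230]) (223, [20, 100, 240]) (225, [23, 82, 252]) (227, [23, 81, 253]) (229, [22, 87, 251]) (231, [21, 91, 249]) (233, [22, 90, 250]) (235, [22, 88, 251]) (237, [22, 87, 251]) (239, [23, 85, 251])
```

>>> {"fn": "carry_out", "kwargs": {
  "series": [
    [[-1.5,2,3],0.3],
    [[0,1,6],0],
    [[0,1,6],0],
    [[0,0,2],0],
    [[0,0,0],0]
  ]
}}

```text
clock: 14.35
position: [0.4788, 0.0412, 0.0329]
ee_rot: [-0.003, 0.859, -0.512, 0.003]
contact_force: [0.4, -0.9, -1.3]
width: 0.0653
```

Run:
```python
from h import *
go((.4805,.0437,.018),-61.5)
```

```text
t 14.35 pos [0.4788 0.0412 0.0329] yaw -61.59 shift [-1.4 -2.6 15. ] turn -0.09 q [-0.06  0.34  1.99  0.    0.8   1.01] w 0.0653 F [ 0.4 -0.9 -1.3] tilt [0.008 0.003]
```

>>> {"fn": "carry_out", "kwargs": {
  "series": [
    [[0,-1.5,3],0],
    [[0,0,3],0],
    [[0,0,0],0]
  ]
}}

```text
clock: 14.6
position: [0.48, 0.0419, 0.0258]
ee_rot: [-0.003, 0.859, -0.512, 0.002]
contact_force: [0.2, -0.4, -0.2]
width: 0.0648
```

Run:
```python
from h import *
go((.4805,.0437,.018),-61.5)
```

```text
t 14.6 pos [0.48   0.0419 0.0258] yaw -61.6 shift [-1.3 -1.2  7.8] turn -0.1 q [-0.06  0.35  2.    0.01  0.79  1.01] w 0.0648 F [ 0.2 -0.4 -0.2] tilt [0.007 0.003]
```

>>> {"fn": "carry_out", "kwargs": {
  "series": [
    [[0,-0.5,3],0],
    [[0,0,2],0],
    [[0,0,2],0],
    [[0,0,1],0],
    [[0,0,0],0]
  ]
}}

```text
clock: 15.02
position: [0.4811, 0.0423, 0.0168]
ee_rot: [-0.003, 0.859, -0.512, 0.002]
contact_force: [0.4, -0.0, -2.0]
width: 0.0652
```

Run:
```python
from h import *
go((.4805,.0437,.018),-61.5)
```

```text
t 15.02 pos [0.4811 0.0423 0.0168] yaw -61.59 shift [-1.5 -0.1 -1.2] turn -0.09 q [-0.06  0.36  2.    0.01  0.76  1.01] w 0.0652 F [ 0.4 -0.  -2. ] tilt [0.008 0.003]
```

>>> {"fn": "carry_out", "kwargs": {
  "series": [
    [[0,0,1.5],0],
    [[0,0,0],0]
  ]
}}

```text
clock: 15.18
position: [0.4815, 0.0423, 0.0163]
ee_rot: [-0.003, 0.859, -0.512, 0.003]
contact_force: [-0.4, -0.4, -0.8]
width: 0.0645
```

>>> {"fn": "carry_out", "kwargs": {
  "series": [
    [[0,0,0],0],
    [[0,0,0],0],
    [[0,0,0],0],
    [[0,0,0],0],
    [[0,0,0],0]
  ],
  "fingers": 80
}}

```text
clock: 15.6
position: [0.4824, 0.0422, 0.0169]
ee_rot: [-0.004, 0.859, -0.512, 0.004]
contact_force: [-0.3, 0.8, 0.2]
width: 0.0803
```

>>> {"fn": "carry_out", "kwargs": {
  "series": [
    [[0,0,-8],0],
    [[0,0,-20],0],
    [[0,0,-35],0],
    [[0,0,-35],0],
    [[0,0,-20],0],
    [[0,0,0],0]
  ]
}}

```text
clock: 16.1
position: [0.4792, 0.0419, 0.1402]
ee_rot: [-0.002, 0.859, -0.512, 0.001]
contact_force: [0.2, 0.7, 0.0]
width: 0.0795
```

Run:
```python
from h import *
go((.4805,.0437,.018),-61.5)
c=cam("wrist"); cv2.imwrite("pics/w9.png",cv2.resize(c[0],(800,600),interpolation=cv2.INTER_CUBIC)); np.save("w9.npy",np.array(c,dtype=object),allow_pickle=True)
```

```text
t 16.1 pos [0.4792 0.0419 0.1402] yaw -61.59 shift [ -0.9  -1.3 122.2] turn -0.09 q [-0.06  0.21  1.85  0.    1.09  1.01] w 0.0795 F [0.2 0.7 0. ] tilt [0.004 0.003]
```

View pics/w9.png

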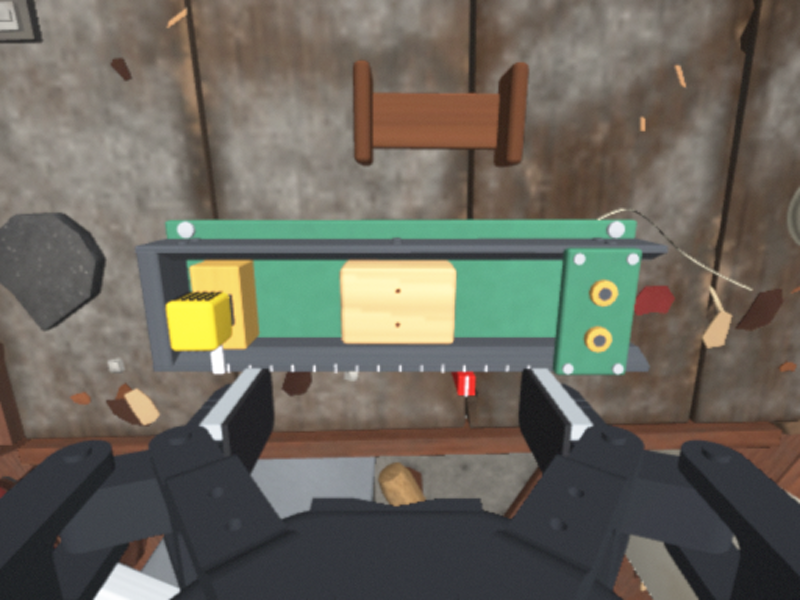

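The blank lies flat and lengthwise in the channel, top x 341-455 and y 262-343 at 800 scale, clear of both the pusher and the bridge. Next: the pointer (218,361), the clip (466,383) and the grip.

Run:
```python
from h import *
c=load("w9.npy"); f=c[0]; s,p,M=st(); k=1.5625
T=lambda P:(M.T@(P-p)*1000).round(1)[:2]
h=cv2.cvtColor(f,cv2.COLOR_BGR2HSV)
def sub(m,u0,u1,v0,v1,z,n):
    for a,ce,r in blobs(m[v0:v1,u0:u1].copy(),4)[:3]:
        q=ce+[u0,v0]; P=ray(c,*q,z); print(n,a,q.round(1),P.round(4),T(P))
w=cv2.inRange(h,(0,0,170),(180,70,255)); red=cv2.inRange(h,(0,150,120),(8,255,255))|cv2.inRange(h,(172,150,120),(180,255,255))
sub(w,132,146,220,241,.045,"ptr"); sub(w,290,308,236,256,.048,"clipline"); sub(red,285,312,234,258,.048,"clip")
y=cv2.inRange(h,(22,120,235),(33,255,255)); sub(y,100,155,180,230,.073,"griptop")
for q in((168,299),(229,299),(168,350),(228,350)): print("gripcorner?",T(ray(c,q[0]/k,q[1]/k,.073)))
for q in((580,259),(633,259),(568,369),(618,369)): print("bridge screws",T(ray(c,q[0]/k,q[1]/k,.056)))
print("blank",T(ray(c,397.5/k,307/k,.038)))
```

```text
ptr 136 [139.1 230.7] [0.4035 0.1163 0.045 ] [-101.   31.]
ptr 5 [145. 235.] [0.4022 0.1101 0.045 ] [-96.1  35.2]
clipline 21 [298.4 246. ] [ 0.4593 -0.0152  0.048 ] [41.2 44.5]
clipline 4 [296.5 236.5] [ 0.4664 -0.009   0.048 ] [39.2 35.3]
clip 145 [297.7 244.6] [ 0.4602 -0.014   0.048 ] [40.6 43.1]
griptop 1324 [129.6 203.8] [0.4363 0.1261 0.073 ] [-94.   -2.5]
gripcorner? [-109.7  -12.4]
gripcorner? [-80.1 -12.4]
gripcorner? [-113.1   14. ]
gripcorner? [-83.1  14. ]
bridge screws [ 95.3 -29.2]
bridge screws [122.5 -29.2]
bridge screws [95.2 31.5]
bridge screws [122.5  31.5]
blank [1.9 1.3]
```

>>> {"fn": "carry_out", "kwargs": {
  "series": [
    [[-15,0,0],0],
    [[-30,0,0],0],
    [[-30,0,0],0],
    [[-18,0.5,0],0],
    [[-5,0.5,0],0],
    [[0,0,0],0]
  ],
  "fingers": 52
}}

```text
clock: 16.65
position: [0.4265, 0.1288, 0.1344]
ee_rot: [0.0, 0.858, -0.513, -0.002]
contact_force: [0.2, -0.1, 0.4]
width: 0.052
```

Run:
```python
from h import *
a=np.radians(-61.5); yj=np.array([np.cos(a),np.sin(a)]); xj=np.array([yj[1],-yj[0]])
G=np.array([.4792,.0419])-.101*yj+.0011*xj; print(G)
go((*G,.050),-61.5)
```

```text
[0.43004027 0.13013565]
t 16.65 pos [0.4265 0.1288 0.1344] yaw -61.78 shift [ 0.8 -4.  84.4] turn -0.28 q [0.14 0.17 1.92 0.   1.06 1.21] w 0.052 F [ 0.2 -0.1  0.4] tilt [-0.004  0.001]
```

>>> {"fn": "carry_out", "kwargs": {
  "series": [
    [[0.8,-2,5],0],
    [[0,-1,15],0],
    [[0,0,15],0],
    [[0,0,5],0],
    [[0,0,0],0]
  ]
}}

```text
clock: 17.07
position: [0.4321, 0.1262, 0.0905]
ee_rot: [0.002, 0.858, -0.514, -0.001]
contact_force: [0.3, 0.5, 0.3]
width: 0.0517
```

Run:
```python
from h import *
go((.4300,.1301,.050),-61.5)
c=cam("wrist"); cv2.imwrite("pics/w10.png",cv2.resize(c[0],(640,480)))
```

```text
t 17.07 pos [0.4321 0.1262 0.0905] yaw -61.84 shift [-4.4 -0.2 40.5] turn -0.34 q [ 0.13  0.22  1.97 -0.    0.95  1.21] w 0.0517 F [0.3 0.5 0.3] tilt [-0.004 -0.001]
```

View pics/w10.png

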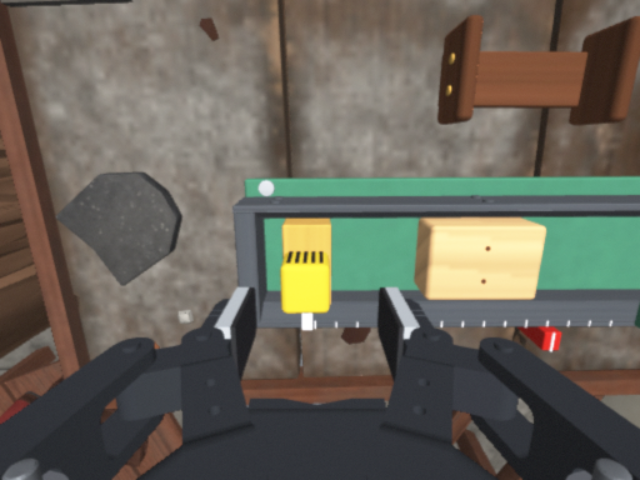

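The grip at (306,285) sits between the open fingers, about 4 mm left of their centre, as computed.

>>> {"fn": "carry_out", "kwargs": {
  "series": [
    [[-3,0,5],0],
    [[-1.5,0,12],0],
    [[0,0,12],0],
    [[0,0,6],0],
    [[0,0,2],0],
    [[0,0,0],0]
  ]
}}

```text
clock: 17.62
position: [0.4339, 0.1294, 0.0542]
ee_rot: [-0.0, 0.857, -0.515, 0.002]
contact_force: [0.1, -0.5, 0.2]
width: 0.0518
```

Run:
```python
from h import *
go((.4300,.1301,.050),-61.5)
```

```text
t 17.62 pos [0.4339 0.1294 0.0542] yaw -62.02 shift [-2.5  3.1  4.2] turn -0.52 q [ 0.14  0.27  2.02 -0.    0.84  1.22] w 0.0518 F [ 0.1 -0.5  0.2] tilt [ 0.003 -0.001]
```

>>> {"fn": "carry_out", "kwargs": {
  "series": [
    [[-1.5,2,3],-0.5],
    [[0,1,2],0],
    [[0,0,0],0]
  ]
}}

```text
clock: 17.87
position: [0.4314, 0.1294, 0.05]
ee_rot: [-0.001, 0.86, -0.511, 0.002]
contact_force: [-0.2, -0.5, 0.3]
width: 0.0521
```

>>> {"fn": "carry_out", "kwargs": {
  "series": [
    [[0,0,0],0],
    [[0,0,0],0],
    [[0,0,0],0],
    [[0,0,0],0],
    [[0,0,0],0],
    [[0,0,0],0],
    [[0,0,0],0]
  ],
  "fingers": 10,
  "squeeze": 25
}}

```text
clock: 18.45
position: [0.4314, 0.1298, 0.0507]
ee_rot: [-0.002, 0.859, -0.511, 0.003]
contact_force: [-1.0, 0.1, -0.4]
width: 0.0231
```

Run:
```python
from h import *
go((.4300,.1301,.050),-61.5)
```

```text
t 18.45 pos [0.4314 0.1298 0.0507] yaw -61.5 shift [-1.   1.1  0.7] turn 0.0 q [ 0.14  0.28  2.03 -0.    0.83  1.21] w 0.0231 F [-1.   0.1 -0.4] tilt [0.007 0.   ]
```

>>> {"fn": "carry_out", "kwargs": {
  "series": [
    [[3,0,0],0],
    [[5,0,0],0],
    [[5,0,0],0],
    [[5,0,0],0],
    [[5,0,0],0],
    [[5,0,0],0],
    [[4,0,0],0],
    [[3,0,0],0]
  ]
}}

```text
clock: 19.12
position: [0.4488, 0.0976, 0.0507]
ee_rot: [-0.003, 0.859, -0.512, 0.001]
contact_force: [-0.2, 2.8, -0.0]
width: 0.0236
```

```bash
cat >> h.py <<'E'
def slide():
    a=np.radians(-61.5); yj=np.array([np.cos(a),np.sin(a)]); xj=np.array([yj[1],-yj[0]]); s,p,M=st()
    print("to go mm",((.2326-p[:2]@yj)*1000).round(1),"x off",((p[:2]-[.4300,.1301])@xj*1000).round(1))
    go((.5,0,.050),-61.5)
E
python3 -c "
from h import *
slide()"
```

```text
to go mm 104.2 x off -1.0
t 19.12 pos [0.4488 0.0976 0.0507] yaw -61.54 shift [110.2   1.5   0.6] turn -0.04 q [0.06 0.29 2.01 0.   0.84 1.13] w 0.0236 F [-0.2  2.8 -0. ] tilt [0.005 0.003]
```

>>> {"fn": "carry_out", "kwargs": {
  "series": [
    [[3,0,0],0],
    [[4,0,0],0],
    [[4,0,0],0],
    [[4,0,0],0],
    [[4,0,0],0],
    [[4,0,0],0],
    [[4,0,0],0],
    [[4,0,0],0],
    [[4,0,0],0],
    [[4,0,0],0]
  ]
}}

```text
clock: 19.95
position: [0.4692, 0.06, 0.0507]
ee_rot: [-0.003, 0.859, -0.512, 0.001]
contact_force: [-0.0, 3.2, -0.3]
width: 0.0236
```

>>> {"fn": "carry_out", "kwargs": {
  "series": [
    [[4,0,0],0],
    [[4,0,0],0],
    [[4,0,0],0],
    [[4,0,0],0],
    [[4,0,0],0],
    [[4,0,0],0],
    [[4,0,0],0],
    [[3,0,0],0],
    [[2,0,0],0],
    [[1,0,0],0]
  ]
}}

```text
clock: 20.78
position: [0.4875, 0.0262, 0.0507]
ee_rot: [-0.003, 0.859, -0.512, 0.001]
contact_force: [-0.4, 3.6, 1.0]
width: 0.0233
```

```bash
python3 -c "
from h import *
slide()"
```

```text
to go mm 23.0 x off -1.0
t 20.78 pos [0.4875 0.0262 0.0507] yaw -61.57 shift [29.   1.5  0.7] turn -0.07 q [-0.09  0.32  1.95  0.01  0.86  0.98] w 0.0233 F [-0.4  3.6  1. ] tilt [0.005 0.004]
```

Next, 17 mm more, ending slowly. Then I'll check the pointer against the clip.

>>> {"fn": "carry_out", "kwargs": {
  "series": [
    [[1,0,0],0],
    [[2,0,0],0],
    [[3,0,0],0],
    [[3,0,0],0],
    [[3,0,0],0],
    [[2,0,0],0],
    [[1.5,0,0],0],
    [[1,0,0],0],
    [[0.5,0,0],0]
  ]
}}

```text
clock: 21.53
position: [0.4964, 0.0097, 0.0507]
ee_rot: [-0.003, 0.859, -0.512, 0.001]
contact_force: [0.0, 4.1, 0.3]
width: 0.0232
```

```bash
cat > m.py <<'E'
from h import *
slide()
def run(n):
    c=cam(n); f=c[0]; s,p,M=st(); h=cv2.cvtColor(f,cv2.COLOR_BGR2HSV)
    T=lambda P:(M.T@(P-p)*1000).round(1)[:2]
    u,v=proj(c,(.4592,-.0154,.048)).astype(int); print(n,"clip expected px",u,v)
    y0,x0=max(v-30,0),max(u-40,0)
    H=h[y0:v+25,x0:u+40]
    red=cv2.inRange(H,(0,150,100),(8,255,255))|cv2.inRange(H,(172,150,100),(180,255,255)); w=cv2.inRange(H,(0,0,165),(180,70,255))
    for m,z,k in((red,.048,"red"),(w,.045,"white"),(w,.048,"white48")):
        for a,ce,r in blobs(m,3)[:6]:
            q=ce+[x0,y0]; print(k,a,q.round(1),T(ray(c,*q,z)),cv2.boxPoints(r).astype(int).tolist() if a>40 else "")
    cv2.imwrite(f"pics/{n}_m{int(s['clock']*100)}.png",cv2.resize(f[y0:v+25,x0:u+40],None,fx=8,fy=8,interpolation=cv2.INTER_NEAREST))
for n in("wrist","side"): run(n)
E
python3 m.py
```

```text
to go mm 4.3 x off -1.0
t 21.53 pos [0.4964 0.0097 0.0507] yaw -61.56 shift [10.3  1.5  0.7] turn -0.06 q [-0.12  0.33  1.94  0.01  0.87  0.95] w 0.0232 F [0.  4.1 0.3] tilt [0.005 0.004]
wrist clip expected px 259 311
red 297 [260.4 308.4] [ 4.6 42.6] [[33, 16], [49, 16], [49, 39], [33, 39]]
white 125 [253.3 294.1] [ 0.4 35.1] [[29, 8], [40, 8], [40, 18], [29, 18]]
white 39 [259.5 313.1] [ 4.2 48.1] 
white 19 [237.7 293.6] [-8.8 34.8] 
white 7 [278.6 294.3] [15.3 35.2] 
white 6 [221.7 301.8] [-18.5  40.4] 
white 4 [285.  301.5] [19.3 40.1] 
white48 125 [253.3 294.1] [ 0.4 33. ] [[29, 8], [40, 8], [40, 18], [29, 18]]
white48 39 [259.5 313.1] [ 4.1 45.8] 
white48 19 [237.7 293.6] [-8.6 32.7] 
white48 7 [278.6 294.3] [15.  33.2] 
white48 6 [221.7 301.8] [-18.1  38.2] 
white48 4 [285.  301.5] [18.9 38. ] 
side clip expected px 215 228
red 89 [215.2 235.3] [20.5 59.1] [[36, 31], [42, 30], [44, 43], [37, 44]]
white 48 [220.8 224.1] [-2.  26.3] [[39, 27], [49, 21], [51, 25], [41, 31]]
white 15 [232.9 215.1] [ -7.4 -11. ] 
white 8 [190.6 232.8] [-22.6  86.8] 
white 8 [237.9 237.1] [52.9 28.6] 
white 8 [247.5 244. ] [81.1 29. ] 
white 4 [247.5 230. ] [49.8  0.3] 
white48 48 [220.8 224.1] [ 1.  28.6] [[39, 27], [49, 21], [51, 25], [41, 31]]
white48 15 [232.9 215.1] [-4.4 -8.5] 
white48 8 [190.6 232.8] [-19.5  88.8] 
white48 8 [237.9 237.1] [55.6 30.9] 
white48 8 [247.5 244. ] [83.6 31.3] 
white48 4 [247.5 230. ] [52.6  2.7]
```

Run:
```python
from h import *
c=cam("wrist"); g=c[0][286:320,244:274]
h=cv2.cvtColor(g,cv2.COLOR_BGR2HSV)
for i in range(g.shape[0]): print(286+i,"".join("R" if (H<8 or H>172) and S>150 and V>90 else "W" if V>165 and S<70 else "w" if V>125 and S<90 else "." for H,S,V in h[i]))
```

```text
286 ..............................
287 ..............................
288 ..............................
289 .....WWWWWWWWWw...............
290 ..wwWWWWWWWWWWWw..............
291 ...wWWWWWWWWWWWWw.............
292 ...wWWWWWWWWWWWWw.............
293 ...wWWWWWWWWWWWWw.............
294 ...wWWWWWWWWWWWWw.............
295 ...wWWWWWWWWWWWW..............
296 ...wWWWWWWWWWWWW..............
297 ...wWWWWWWWWWWW.RRRRRRRR......
298 ...wWWWWWWWWWWW.RRRRRRRR......
299 ...wWWWWWWWWWWWRRRRRRRRR......
300 .....www..RRRRRRRRRRRRRR......
301 ........RRRRRRRRRRRRRRRR......
302 ........RRRRRRRRRRRRRRRR......
303 ........RRRRRR.ww.RRRRRRR.....
304 .......RRRRRRR.WWwRRRRRRR.....
305 ........RRRRRR.WWwRRRRRRR.....
306 ........RRRRRR.WW.RRRRRRR.....
307 ........RRRRRR.WW.RRRRRR......
308 ........RRRRRR.WW.RRRRRR......
309 ........RRRRRR.WW.RRRRRR......
310 ........RRRRRRwWW.RRRRRR.w....
311 ........RRRRRR.WW.RRRRRR.w....
312 ........RRRRRR.WW.RRRRRR......
313 www.....RRRRRR.WW.RRRRRR.w....
314 wwww....RRRRRR.WW.RRRRRR......
315 wwwww...RRRRRR.WW.RRRRRR......
316 wwww....RRRRRR.WW.RRRRRR......
317 wwww....RRRRRR.WW.RRRRRR......
318 wwww....RRRRRR.WW.RRRRRR......
319 .www....RRRRRRwWW.RRRRRR......
```

>>> {"fn": "carry_out", "kwargs": {
  "series": [
    [[0.5,0,0],0],
    [[0.8,0,0],0],
    [[0.7,0,0],0],
    [[0.3,0,0],0],
    [[0,0,0],0]
  ]
}}

```text
clock: 22.1
position: [0.4974, 0.008, 0.0507]
ee_rot: [-0.003, 0.859, -0.512, 0.001]
contact_force: [0.6, 4.3, 0.5]
width: 0.0231
```

```bash
cat > n.py <<'E'
from h import *
slide()
c=cam("wrist"); g=c[0][286:320,240:274]
s,p,M=st(); h=cv2.cvtColor(g,cv2.COLOR_BGR2HSV)
w=cv2.inRange(h,(0,0,165),(180,70,255))>0
red=(cv2.inRange(h,(0,150,90),(8,255,255))|cv2.inRange(h,(172,150,90),(180,255,255)))>0
T=lambda u,v,z:((M.T@(ray(c,u,v,z)-p))[0]*1000).round(2)
for v in list(range(2,14,2))+[20,24,28]:
    W=np.flatnonzero(w[v]);Rr=np.flatnonzero(red[v]); print(v+286,"W",W+240,T(W.mean()+240,v+286,.045 if v<15 else .048) if len(W) else "","R",(Rr[0]+240,Rr[-1]+240,T((Rr[0]+Rr[-1])/2+240,v+286,.048)) if len(Rr) else "")
E
python3 n.py
```

```text
to go mm 2.2 x off -1.0
t 22.1 pos [0.4974 0.008  0.0507] yaw -61.54 shift [8.2 1.5 0.7] turn -0.04 q [-0.13  0.33  1.93  0.01  0.87  0.94] w 0.0231 F [0.6 4.3 0.5] tilt [0.005 0.004]
288 W []  R 
290 W [248 249 250 251 252 253 254 255 256 257 258] 0.32 R 
292 W [248 249 250 251 252 253 254 255 256 257 258] 0.32 R 
294 W [248 249 250 251 252 253 254 255 256 257 258] 0.32 R 
296 W [248 249 250 251 252 253 254 255 256 257 258] 0.32 R 
298 W [248 249 250 251 252 253 254 255 256 257 258] 0.32 R (np.int64(260), np.int64(264), np.float64(5.56))
306 W [255 256 257] 2.08 R (np.int64(248), np.int64(265), np.float64(2.38))
310 W [255 256 257] 2.09 R (np.int64(248), np.int64(265), np.float64(2.39))
314 W [255 256 257] 2.1 R (np.int64(248), np.int64(264), np.float64(2.1))
```

>>> {"fn": "carry_out", "kwargs": {
  "series": [
    [[0.4,0,0],0],
    [[0.6,0,0],0],
    [[0.4,0,0],0],
    [[0.2,0,0],0],
    [[0,0,0],0]
  ]
}}

```text
clock: 22.57
position: [0.4982, 0.0066, 0.0507]
ee_rot: [-0.003, 0.859, -0.512, 0.001]
contact_force: [-0.5, 3.6, 0.4]
width: 0.0235
```

```bash
python3 n.py | grep -v "^29[02]"
```

```text
to go mm 0.7 x off -1.0
t 22.57 pos [0.4982 0.0066 0.0507] yaw -61.54 shift [6.7 1.5 0.7] turn -0.04 q [-0.13  0.34  1.93  0.01  0.87  0.94] w 0.0235 F [-0.5  3.6  0.4] tilt [0.005 0.004]
288 W []  R 
294 W [248 249 250 251 252 253 254 255 256 257 258 272 273] 2.08 R 
296 W [248 249 250 251 252 253 254 255 256 257 258 273] 1.3 R 
298 W [248 249 250 251 252 253 254 255 256 257 258] 0.31 R (np.int64(246), np.int64(261), np.float64(0.6))
306 W [253 254] 0.6 R (np.int64(246), np.int64(262), np.float64(0.9))
310 W [253 254] 0.6 R (np.int64(246), np.int64(262), np.float64(0.9))
314 W [253 254] 0.6 R (np.int64(246), np.int64(262), np.float64(0.9))
```

>>> {"fn": "carry_out", "kwargs": {
  "series": [
    [[0.3,0,0],0],
    [[0,0,0],0],
    [[0,0,0],0]
  ]
}}

```text
clock: 22.87
position: [0.4983, 0.0062, 0.0507]
ee_rot: [-0.003, 0.859, -0.512, 0.001]
contact_force: [-0.2, 2.9, 0.3]
width: 0.0234
```

```bash
python3 n.py | grep -v "^29[02]"
```

```text
to go mm 0.3 x off -0.9
t 22.87 pos [0.4983 0.0062 0.0507] yaw -61.54 shift [6.3 1.5 0.7] turn -0.04 q [-0.13  0.34  1.93  0.01  0.87  0.94] w 0.0234 F [-0.2  2.9  0.3] tilt [0.005 0.004]
288 W []  R 
294 W [248 249 250 251 252 253 254 255 256 257 258 271 272 273] 2.68 R 
296 W [248 249 250 251 252 253 254 255 256 257 258 272] 1.21 R 
298 W [248 249 250 251 252 253 254 255 256 257 258] 0.27 R (np.int64(245), np.int64(261), np.float64(0.27))
306 W [252 253 254] 0.27 R (np.int64(245), np.int64(261), np.float64(0.27))
310 W [252 253 254] 0.27 R (np.int64(245), np.int64(261), np.float64(0.27))
314 W [252 253 254] 0.27 R (np.int64(245), np.int64(261), np.float64(0.27))
```

Pointer and clip line are both at +0.27 mm in the tool frame, so they are aligned. I'll let go and lift straight up.

>>> {"fn": "carry_out", "kwargs": {
  "series": [
    [[0,0,0],0],
    [[0,0,0],0],
    [[0,0,0],0],
    [[0,0,0],0],
    [[0,0,0],0]
  ],
  "fingers": 50
}}

```text
clock: 23.33
position: [0.4993, 0.0037, 0.0508]
ee_rot: [-0.002, 0.86, -0.511, 0.003]
contact_force: [0.1, -0.1, -0.1]
width: 0.05
```

>>> {"fn": "carry_out", "kwargs": {
  "series": [
    [[0,0,-5],0],
    [[0,0,-15],0],
    [[0,0,-25],0],
    [[0,0,-25],0],
    [[0,0,-20],0],
    [[0,0,-5],0],
    [[0,0,0],0]
  ]
}}

```text
clock: 23.92
position: [0.4977, 0.0029, 0.1502]
ee_rot: [-0.0, 0.859, -0.511, 0.002]
contact_force: [0.5, -0.3, -0.2]
width: 0.0497
```

Run:
```python
from h import *
slide()
c=cam("wrist"); f=c[0]; s,p,M=st(); u,v=proj(c,(.4592,-.0154,.048)).astype(int); print(u,v)
T=lambda P:(M.T@(P-p)*1000).round(1)[:2]
H=cv2.cvtColor(f,cv2.COLOR_BGR2HSV)[v-25:v+20,u-20:u+20]
red=cv2.inRange(H,(0,150,90),(8,255,255))|cv2.inRange(H,(172,150,90),(180,255,255)); w=cv2.inRange(H,(0,0,165),(180,70,255))
for m,z,k in((red,.048,"red"),(w,.045,"white")):
    for a,ce,r in blobs(m,5)[:4]: q=ce+[u-20,v-25]; print(k,a,q.round(1),T(ray(c,*q,z)))
cv2.imwrite("pics/f.png",cv2.resize(f,(800,600),interpolation=cv2.INTER_CUBIC))
```

```text
to go mm -2.4 x off 1.2
t 23.92 pos [0.4977 0.0029 0.1502] yaw -61.48 shift [  3.4  -0.4 100.2] turn 0.02 q [-0.13  0.22  1.8  -0.    1.12  0.94] w 0.0497 F [ 0.5 -0.3 -0.2] tilt [ 0.003 -0.001]
249 238
red 55 [253.5 238.4] [ 0.8 42.2]
red 53 [246.5 238.4] [-5.7 42.2]
white 127 [249.8 224. ] [-2.6 29.2]
white 24 [249.5 240. ] [-2.9 45.1]
white 11 [235.5 228.3] [-15.9  33.3]
white 8 [262.5 228.5] [ 9.1 33.6]
```

View pics/f.png

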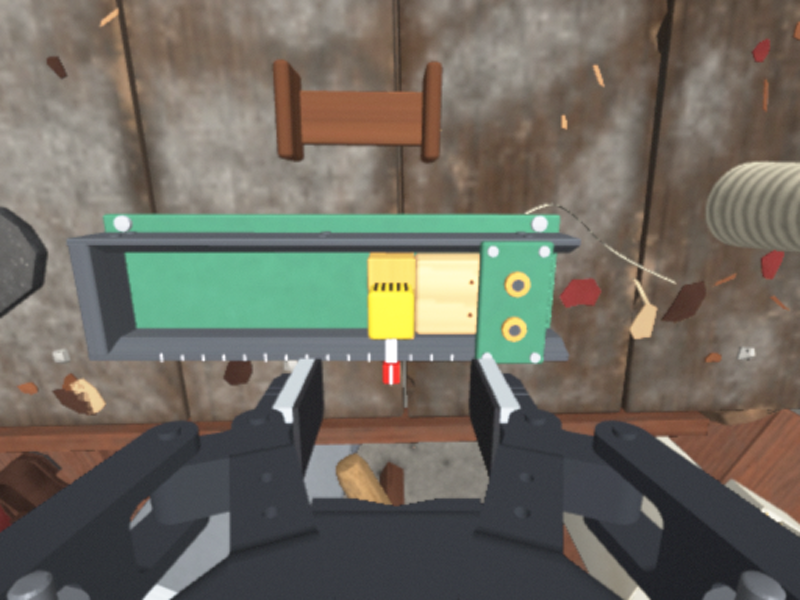

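The pointer and the red clip line up at x≈391 (800 scale). The blank sits against the pusher at x≈416 and runs under the bridge, and the gripper is clear. Handing in.

```bash
python3 -c "
from rig import manip
print(manip.sign_off())"
```

```text
the job is handed in; nothing more can be done
None
```

The job is done and handed in at about 24 s of the 70 s allowed. I took the heel blank from its holder by the long sides, set it flat on the bare table and let go. I then took it again by its two ends, laid it lengthwise in the jig channel and let go. Finally I slid the pusher by its yellow grip, forwards only, until the pointer was level with the red clip.

**Last checks:**
- **Pointer:** before letting go, the pointer and the clip line measured the same along the jig. After letting go and lifting, they agreed within about 0.3 mm.
- **Blank:** in the last picture it lies flat in the channel against the pusher face, running under the bridge.
- **Gripper:** it was clear of everything, and the force reading was near zero.
- **Things to leave alone:** I did not touch the thread cone, the rubber heel or the strop block. I did not measure their positions again at the end.

**What went wrong:** on the first lowering into the channel the arm drifted about 8 mm sideways. The blank touched the far rail with about 7 N, so I raised it slightly, corrected the position and lowered it without further contact.

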